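Rack the wax patterns in the order of the steel samples

TASK

Move the four wax patterns, which stand in a jumbled row in the cream rack on the robot's right, into the inspection rack on its left, in the same order as the dark steel samples there: each pattern upright on the middle of the white tile right in front of the steel sample that has its shape. Set the patterns down rather than dropping them, and leave the wooden mug between the racks standing where it is.

Things in the scene. Friction and masses are not known exactly. Their poses are not given: they have to be found in the camera images.
- round: brown wax pattern, 70 g: round flange foot 60 mm across, 12 mm thick; from its middle rises a round neck 30 mm across, top 64 mm above the underside, clear to grip from 22 mm up. Origin: centre of underside, z up. Starts upright in one of 4 places, 80 mm apart, of the cream rack on the right (floor 30 mm above the table, 4 mm ribs between).
- square: brown wax pattern, 70 g: square flange foot 50 x 50 mm, 12 mm thick; from its middle rises a round neck 30 mm across, top 64 mm above the underside, clear to grip from 22 mm up. Origin: centre of underside, z up. Starts upright in one of 4 places, 80 mm apart, of the cream rack on the right (floor 30 mm above the table, 4 mm ribs between).
- oval: brown wax pattern, 70 g: long oval flange foot, 70 mm (its y) by 34 mm (its x), 12 mm thick; from its middle rises a round neck 30 mm across, top 64 mm above the underside, clear to grip from 22 mm up. Origin: centre of underside, z up. Starts upright in one of 4 places, 80 mm apart, of the cream rack on the right (floor 30 mm above the table, 4 mm ribs between).
- cross: brown wax pattern, 70 g: plus-shaped foot of two crossed pipes 68 mm long, 20 mm thick, along its x and y; from its middle rises a round neck 30 mm across, top 64 mm above the underside, clear to grip from 22 mm up. Origin: centre of underside, z up. Starts upright in one of 4 places, 80 mm apart, of the cream rack on the right (floor 30 mm above the table, 4 mm ribs between).
- bay_round: fixed bay of the grey rack on the left, with the dark steel round-foot sample on cork: a white tile 78 (x) by 92 mm (y), grey disc at its middle. Origin: under the tile's middle; tile top 6 mm above it, 30 mm above the table. x along the row (pitch 80 mm); y to the sample (neck at y = +96 mm, top 70 mm above origin). Steel ribs 4 mm high stand on the tile at x = +-37.5 mm.
- bay_square: fixed bay of the grey rack on the left, with the dark steel square-foot sample on cork: a white tile 78 (x) by 92 mm (y), grey disc at its middle. Origin: under the tile's middle; tile top 6 mm above it, 30 mm above the table. x along the row (pitch 80 mm); y to the sample (neck at y = +96 mm, top 70 mm above origin). Steel ribs 4 mm high stand on the tile at x = +-37.5 mm.
- bay_oval: fixed bay of the grey rack on the left, with the dark steel oval-foot sample on cork: a white tile 78 (x) by 92 mm (y), grey disc at its middle. Origin: under the tile's middle; tile top 6 mm above it, 30 mm above the table. x along the row (pitch 80 mm); y to the sample (neck at y = +96 mm, top 70 mm above origin). Steel ribs 4 mm high stand on the tile at x = +-37.5 mm.
- bay_cross: fixed bay of the grey rack on the left, with the dark steel cross-foot sample on cork: a white tile 78 (x) by 92 mm (y), grey disc at its middle. Origin: under the tile's middle; tile top 6 mm above it, 30 mm above the table. x along the row (pitch 80 mm); y to the sample (neck at y = +96 mm, top 70 mm above origin). Steel ribs 4 mm high stand on the tile at x = +-37.5 mm.
- mug: loose turned wooden mug, 72 mm across, 85 mm tall, handle at its +y side, standing on the table between the racks. Origin: centre of the underside. Not part of the job.

How it is judged:
At the end, for the whole second after the job is handed in: Each of the four wax patterns stands upright (within 0.08 rad) and at rest on the white tile of the bay whose steel sample has its shape, its centre within 13 mm of the tile's centre and its underside flat on the tile (within 3 mm), touched by nothing of the gripper (horizontal distance between round and bay_round below 0.013 m and z of round in the frame of bay_round between 0.003 and 0.0085 m and angle between each of round, square, oval, cross's own z axis and vertical below 0.08 rad and linear speed of each of round, square, oval, cross below 0.02 m/s and contact force between the fingers and round below 0.05 N and horizontal distance between square and bay_square below 0.013 m and z of square in the frame of bay_square between 0.003 and 0.0085 m and contact force between the fingers and square below 0.05 N and horizontal distance between oval and bay_oval below 0.013 m and z of oval in the frame of bay_oval between 0.003 and 0.0085 m and contact force between the fingers and oval below 0.05 N and horizontal distance between cross and bay_cross below 0.013 m and z of cross in the frame of bay_cross between 0.003 and 0.0085 m and contact force between the fingers and cross below 0.05 N).
It fails at once if the wax round pattern is let fall: out of the fingers' hold with its underside more than 40 mm above the racks' floors (height (world z) of round above 0.07 m and contact force between the fingers and round below 0.01 N).
It fails at once if the wax square pattern is let fall: out of the fingers' hold with its underside more than 40 mm above the racks' floors (height (world z) of square above 0.07 m and contact force between the fingers and square below 0.01 N).
It fails at once if the wax oval pattern is let fall: out of the fingers' hold with its underside more than 40 mm above the racks' floors (height (world z) of oval above 0.07 m and contact force between the fingers and oval below 0.01 N).
It fails at once if the wax cross pattern is let fall: out of the fingers' hold with its underside more than 40 mm above the racks' floors (height (world z) of cross above 0.07 m and contact force between the fingers and cross below 0.01 N).
It fails at once if the mug is tipped or pushed more than 40 mm from where it stood (distance of mug from where it was at the start of the episode above 0.04 m or angle between mug's own z axis and vertical above 0.4 rad).
It also fails if it takes over 120 s, if anything falls off the work surface, if the arm or the gripper's body presses on something with over 40 N, if the wrist force passes 120 N, or if a joint passes its speed limit or range.

ROBOT

A 6-joint arm with a two-finger parallel gripper is mounted at the origin on the work surface. World frame = base frame: x ahead of the robot, y to its left, z up, the work surface at z = 0. Lengths are in m, angles in rad, forces in N, time in s.
With the tool pointing down it reaches from about 0.35 to 0.775 m from the base axis. Payload 5.5 kg.
Tool frame: the origin (TCP) lies at the very end of the fingers, on their centre line; the grasp point (between the pads) lies 19 mm behind it; z points along the fingers, y is the line along which they close (so a half turn about z gives the same grasp; the last joint's range is limited). The gripper opens to 85 mm and grips with 20 to 120 N. Pads are 22 mm wide; open, the fingers measure 114 mm over their backs; the gripper's body (76 mm by 85 mm) begins 54 mm behind the grasp point. The pads swing forward as they close: fully open they stand 13 mm farther back than shut.
Start: joints at [-1.281, 0.313, 0.046, 1.304, 0, 1.431], TCP at [0.24, -0.523, 0.231] pointing down, gripper open.
Joint ranges: [-2.76, 2.76], [-0.86, 1.69], [-1.03, 1.26], [-2.2, 2.34], [-1.47, 1.5], [-3.14, 3.14]. Speed limits (rad/s): [2.57, 2.57, 3.14, 3.14, 3.14, 3.14].

INTERFACE

Orientations are given as a unit quaternion [w, x, y, z].
In Python, from workcell import env, viewer, nets gives the robot as it stands. The module is installed in compiled form; this text tells all that it offers.
- The arm moves only by the shell command python3 -m creep 'ROWS' [OPENING] [FORCE]. ROWS is a JSON list of rows, 1 to 8 of them, each an object with the fields sx, sy, sz (the shift in parts of the range, where 1.0 means 1 m), ax, ay, az (a rotation vector in parts of the range, where 1.0 means 4 rad); a field left out counts as zero; each row is the pose to reach, as a shift and turn from the pose commanded when the command began, along the tool's axes at that moment; what a row does not reach only later rows make up. A row lasts 1/8 s, in which the tool goes at most 0.0625 m and 0.188 rad, less where a joint would pass 70% of its speed; a pose out of reach is approached as far as the arm can. OPENING is the finger opening in m, set as the command begins (- or left out keeps the last). The fingers move at their own pace and stop on an object; FORCE is the grip in N (left out, the last holds). Time passes only in rows, so rows that do not move let the fingers close. It prints the time, the measured TCP pose, the force, the opening and the grip force at its end. A shift or turn number past 1, either way, is cut back to 1. Input that does not fit is refused with a message, and nothing moves.
- env.get_state(): the state, without advancing time (a new reading comes with each control period).
- viewer.read_camera(name): name is "side" or "top"; returns a dict with "image" (420x560x3 uint8, red, green, blue), "K" (3x3 intrinsics, pixels), "R" (3x3) and "t" (3): a world point X has camera coordinates R X + t. Camera axes: x right, y down, z forward; pixel columns grow to the right and rows downward; lengths in m; the calibration is good to about 2 mm. A picture is of the moment at which its call begins. There is no depth.
- env.hand_in(): hands the job in; it is judged then, once.
Trained networks look in a picture, given as the dict that the camera call returned (one of the last four; its "shot" number tells which), for a name from the list of things; names that differ only in an ending like _2 or _b are one class to them, and where a whole thing is asked for, a point or a joint stands for the part that bears it (a point fixed in the world has none). Each returns a list of dicts, best first, with "confidence" (0 to 1); they miss things now and then, are a little off and sometimes report something else, mostly with a low value. They report only what shows in the picture. A call takes as long as a camera call.
- nets.outline_of(label, picture): "region" (420x560 bool, what is visible of it) and "box" ([left, top, right, bottom] in pixels, round what is visible of it).
The state is a dict: "clock": time; "joint_pos": joint angles; "qvel": joint speeds; "tau": joint torques, N m; "tcp_pos": TCP position; "orientation": TCP orientation; "wrist_force": force on the tool from outside, world axes, zero at the start; "ft_torque": the same for the moment, N m; "finger_gap": finger opening in m; "grip_force": force on a finger pad.
Only numpy, scipy, OpenCV 4.12 (cv2) and the standard library are available. Lean on these libraries where they do the work, as an engineer would, in place of code of your own. Each camera call takes 0.05 s, during which the arm holds its last target. There are 200 camera calls.

## Working session

There is one attempt and no reset: what is moved stays moved. The work goes in short steps, Python scripts to look and compute and a shell command to move; the robot and the scene stay as the last step left them, time stands still between calls to the robot, and variables do not carry over. Pictures are saved under pics/ and viewed, at most 14 in all, crops included, and the job is handed in when it is done.

```bash
mkdir -p pics; python3 - <<'E'
from workcell import env, viewer, nets
import cv2,numpy as np
s=env.get_state();print(s['clock'],s['tcp_pos'],s['orientation'],s['finger_gap'])
for c in("top","side"):
    p=viewer.read_camera(c);cv2.imwrite(f"pics/{c}0.png",p["image"][:,:,::-1])
    print(c,p["K"].tolist(),p["R"].round(4).tolist(),p["t"].round(4).tolist())
    for n in "round square oval cross bay_round bay_square bay_oval bay_cross mug".split():
        for d in nets.outline_of(n,p)[:3]:
            r=d["region"];ys,xs=np.nonzero(r)
            print(c,n,round(d["confidence"],2),[int(b) for b in d["box"]],xs.mean().round(1),ys.mean().round(1),len(xs))
E
```

```text
0.0 [ 0.2394446  -0.52221218  0.23039289] [-9.20204395e-04  9.76996954e-01  2.13251264e-01 -6.01985270e-05] 0.0851340106659484
top [[474.2709945276096, 0.0, 288.1048574117767], [0.0, 474.2709945276096, 205.96066077271738], [0.0, 0.0, 1.0]] [[0.0203, -0.9996, -0.0188], [-0.9941, -0.0182, -0.1069], [0.1065, 0.0208, -0.9941]] [0.0156, 0.5415, 1.0495]
top round 0.79 [357, 257, 385, 286] 371.2 271.0 602
top square 0.64 [396, 158, 428, 184] 413.5 172.5 520
top oval 0.82 [366, 227, 395, 246] 381.7 233.4 490
top oval 0.72 [121, 144, 200, 220] 160.1 182.0 2711
top cross 0.8 [387, 187, 412, 215] 399.5 202.2 489
top cross 0.17 [358, 256, 384, 286] 371.3 270.6 611
top bay_round 0.97 [135, 174, 216, 253] 174.2 213.6 2795
top bay_square 0.88 [150, 204, 228, 282] 189.1 244.8 2767
top bay_oval 0.87 [120, 145, 203, 222] 160.5 181.7 2696
top bay_cross 0.9 [163, 238, 245, 316] 204.3 277.4 2902
top bay_cross 0.49 [398, 160, 427, 187] 412.9 172.2 571
top mug 0.71 [267, 200, 314, 234] 297.2 217.5 979
side [[515.1764936464729, 0.0, 284.8044935311973], [0.0, 515.1764936464729, 211.92628789794702], [0.0, 0.0, 1.0]] [[-0.9998, -0.0037, -0.0196], [0.0129, 0.6287, -0.7776], [0.0152, -0.7777, -0.6285]] [0.5277, 0.0433, 1.2994]
side round 0.94 [322, 162, 341, 191] 331.8 178.1 430
side square 0.79 [243, 145, 262, 171] 252.0 160.6 367
side square 0.56 [242, 281, 331, 349] 292.1 313.0 2715
side oval 0.81 [290, 154, 311, 187] 300.5 172.8 410
side cross 0.55 [266, 153, 286, 179] 275.6 165.8 384
side bay_round 0.83 [244, 278, 332, 349] 291.7 312.6 2628
side bay_square 0.93 [278, 264, 368, 333] 326.1 299.2 2587
side bay_oval 0.91 [208, 289, 301, 365] 254.9 328.3 3135
side bay_cross 0.77 [312, 254, 401, 322] 358.4 285.4 2328
side bay_cross 0.3 [275, 198, 303, 244] 290.0 219.0 1168
side mug 0.7 [276, 196, 303, 243] 290.3 218.7 1219
```

```bash
python3 - <<'E'
import cv2
a=cv2.imread("pics/top0.png")[130:330,110:440];cv2.imwrite("pics/top0c.png",cv2.resize(a,None,fx=2.4,fy=2.4,interpolation=cv2.INTER_CUBIC))
b=cv2.imread("pics/side0.png")[130:380,190:420];cv2.imwrite("pics/side0c.png",cv2.resize(b,None,fx=2.4,fy=2.4,interpolation=cv2.INTER_CUBIC))
E
```

```text
(no output)
```

View pics/top0c.png

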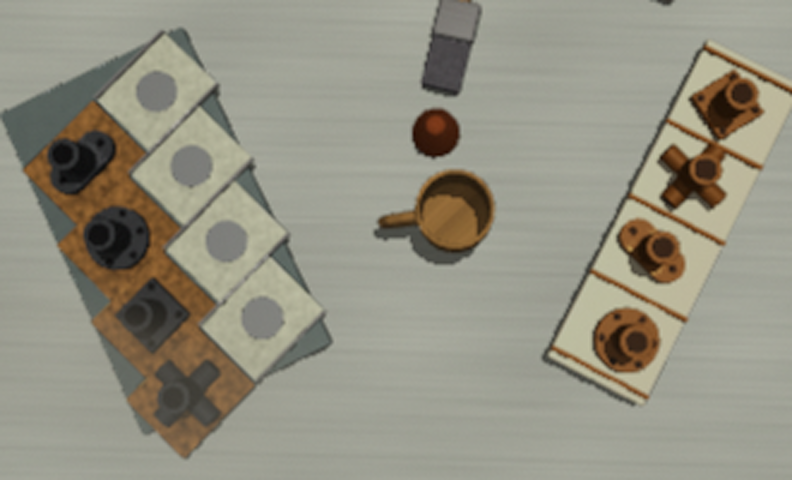

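View pics/side0c.png

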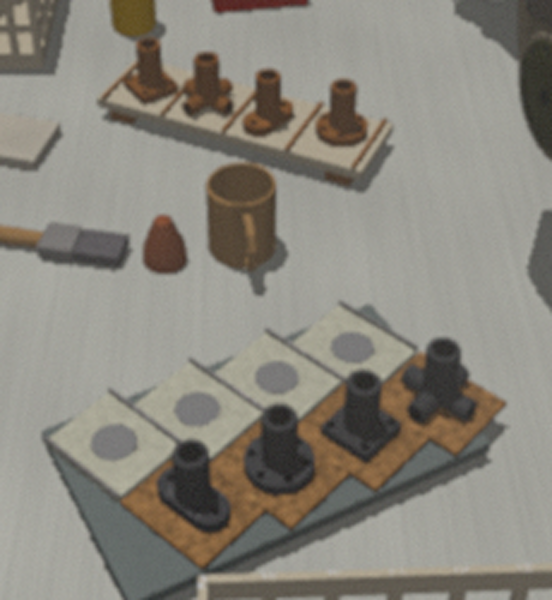

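The top crop shows the wax patterns, far to near, as square, cross, oval, round. Their necks are at about (420,169), (404,200), (386,233) and (375,272). The bays, far to near, are oval, round, square, cross, with grey discs at about (175,168), (190,199), (205,230) and (220,262). The side view confirms both orders, and the networks agree with it. The mug is between the racks, near (297,217).

```bash
cat > h.py <<'E'
import numpy as np,cv2
from scipy.optimize import minimize
from workcell import env,viewer,nets
def proj(p,X):
    c=np.asarray(X)@p["R"].T+p["t"];return (c[:,:2]/c[:,2:])*[p["K"][0,0],p["K"][1,1]]+[p["K"][0,2],p["K"][1,2]]
def ray(p,uv,z):
    d=p["R"].T@np.linalg.solve(p["K"],[*uv,1]);o=-p["R"].T@p["t"];return o+d*(z-o[2])/d[2]
t=np.linspace(0,2*np.pi,24,endpoint=False);C=np.c_[np.cos(t),np.sin(t)]
def pr(o,a,b):return np.vstack([np.c_[o,np.full(len(o),a)],np.c_[o,np.full(len(o),b)]])
def box(x,y):return np.array([[x,y],[x,-y],[-x,-y],[-x,y]])/1.
neck=pr(C*.015,0,.064)
feet=dict(round=[pr(C*.03,0,.012)],square=[pr(box(.025,.025),0,.012)],
 oval=[pr(np.vstack([C*.017+[0,.018],C*.017-[0,.018]]),0,.012)],cross=[pr(box(.034,.01),0,.02),pr(box(.01,.034),0,.02)])
def mask(p,n,x,y,a,z):
    S=4;m=np.zeros((420*S,560*S),np.uint8);R=np.array([[np.cos(a),-np.sin(a),0],[np.sin(a),np.cos(a),0],[0,0,1]])
    for P in feet[n]+[neck]:
        uv=(proj(p,P@R.T+[x,y,z])+.5)*S
        cv2.fillConvexPoly(m,cv2.convexHull(uv.astype(np.int32)),255)
    return cv2.resize(m,(560,420),interpolation=cv2.INTER_AREA)/255.
def fit(n,pics,x0,z=.03):
    regs=[]
    for p in pics:
        ds=[d for d in nets.outline_of(n,p) if np.hypot(*(np.array(d["box"]).reshape(2,2).mean(0)-proj(p,[[*x0,z+.03]])[0]))<20]
        if ds: regs.append((p,ds[0]["region"].astype(float)))
    def cost(v):
        s=0
        for p,r in regs:
            m=mask(p,n,v[0]/100,v[1]/100,v[2],z);s+=1-np.minimum(m,r).sum()/np.maximum(m,r).sum()
        return s/len(regs)
    best=min((minimize(cost,[x0[0]*100,x0[1]*100,a],method="Nelder-Mead",options=dict(initial_simplex=[[x0[0]*100,x0[1]*100,a],[x0[0]*100+1,x0[1]*100,a],[x0[0]*100,x0[1]*100+1,a],[x0[0]*100,x0[1]*100,a+.4]])) for a in np.arange(0,3.1,.4)),key=lambda r:r.fun)
    return best.x[0]/100,best.x[1]/100,best.x[2]%np.pi,best.fun,len(regs)
E
cat > m.py <<'E'
from h import *
T=viewer.read_camera("top");Sd=viewer.read_camera("side")
for n,uv in dict(square=(419.6,168.8),cross=(404.2,200.4),oval=(386.3,232.9),round=(375.4,272.1)).items():
    g=ray(T,uv,.094)[:2];print(n,"eye",g.round(4),"fit",np.round(fit(n,[T,Sd],g),4))
hsv=cv2.cvtColor(T["image"],cv2.COLOR_RGB2LAB).astype(int)
for p,seeds in((T,[(175.4,167.9),(190,199.2),(204.6,230.4),(219.6,262.5)]),(Sd,[(237.5,314),(272,300),(305,287),(337,275)])):
  lab=cv2.cvtColor(p["image"],cv2.COLOR_RGB2LAB)
  for n,s in zip("oval round square cross".split(),seeds):
    u,v=map(round,s);c=np.median(lab[v-2:v+3,u-2:u+3].reshape(-1,3),0)
    m=(np.abs(lab.astype(int)-c).max(2)<14).astype(np.uint8)
    k=cv2.connectedComponentsWithStats(m,connectivity=4);i=k[1][v,u]
    print("disc",n,k[2][i].tolist(),k[3][i].round(1),ray(p,k[3][i],.03)[:2].round(4))
# sample neck directions and tile edges from eye
for n,uv in zip("oval round square cross".split(),[(62,155),(99,237),(138,315),(174,397)]):
    print("sample top",n,ray(T,np.array(uv)/2.4+[110,130],.094)[:2].round(4))
for uv in [(165,32),(217,88),(157,147),(97,98)]: print("tile",ray(T,np.array(uv)/2.4+[110,130],.03)[:2].round(4))
print("mug",ray(T,np.array([455,210])/2.4+[110,130],.085)[:2].round(3))
E
python3 m.py
```

```text
square eye [ 0.6194 -0.2556] fit [ 0.6205 -0.2547  0.5676  0.0586  1.    ]
cross eye [ 0.5506 -0.2223] fit [ 0.5535 -0.2221  2.3685  0.1969  2.    ]
oval eye [ 0.4807 -0.1842] fit [ 0.4831 -0.1833  2.3703  0.0722  2.    ]
round eye [ 0.398  -0.1613] fit [ 0.4    -0.1608  0.7562  0.0599  2.    ]
disc oval [167, 160, 16, 16, 211] [174.7 167.6] [0.6251 0.2889]
disc round [181, 191, 17, 17, 220] [189.3 198.7] [0.5536 0.2523]
disc square [196, 222, 17, 17, 226] [203.8 230.1] [0.4825 0.2162]
disc cross [211, 254, 18, 18, 238] [218.9 262.1] [0.4111 0.1793]
disc oval [228, 307, 19, 15, 220] [237.2 314. ] [0.6246 0.2907]
disc round [263, 294, 19, 14, 201] [271.8 300.1] [0.5539 0.2541]
disc square [297, 281, 17, 13, 179] [305.1 287. ] [0.4824 0.2177]
disc cross [328, 269, 18, 12, 170] [336.5 274.5] [0.4116 0.1813]
sample top oval [0.5528 0.3534]
sample top round [0.4799 0.3162]
sample top square [0.4116 0.2781]
sample top cross [0.3409 0.243 ]
tile [0.6822 0.2822]
tile [0.6283 0.2297]
tile [0.5702 0.2849]
tile [0.6166 0.3449]
mug [ 0.511 -0.   ]
```

```bash
cat > d.py <<'E'
# usage: d.py x y z [turn_world_rad] : delta to target in tool axes
import sys,numpy as np
from scipy.spatial.transform import Rotation as Ro
from workcell import env
s=env.get_state();q=s['orientation'];R=Ro.from_quat([*q[1:],q[0]])
v=np.array(list(map(float,sys.argv[1:4])))-s['tcp_pos']
rv=(R.inv()*Ro.from_rotvec([0,0,float(sys.argv[4]) if len(sys.argv)>4 else 0])*R).as_rotvec()
M=R.as_matrix();print("delta",R.inv().apply(v).round(4),"dist",np.linalg.norm(v).round(3),"rot",rv.round(3),"tilt",np.arccos(-M[2,2]).round(4),"yaw",np.arctan2(M[1,0],M[0,0]).round(3),"q6",s['joint_pos'][5].round(2),"F",s['wrist_force'].round(1))
E
python3 d.py .4 -.161 .14; python3 -m creep '[{}]' 0.065 30;python3 d.py .4 -.161 .14
```

```text
delta [ 0.2966 -0.262   0.0913] dist 0.406 rot [0. 0. 0.] tilt 0.0001 yaw 0.43 q6 1.43 F [ 0.8 -0.3 -0.3]
clock: 1.62
tcp_pos: [0.2396, -0.5227, 0.2313]
orientation: [0.0, 0.977, 0.213, 0.0]
wrist_force: [-0.6, 0.1, -0.1]
finger_gap: 0.0701
grip_force: 0.0
delta [ 0.2965 -0.262   0.0913] dist 0.406 rot [0. 0. 0.] tilt 0.0001 yaw 0.43 q6 1.43 F [-0.6  0.1 -0.1]
```

```bash
python3 -m creep '[{"sx": 0.296, "sy": -0.262, "sz": 0.091}, {"sx": 0.296, "sy": -0.262, "sz": 0.091}, {"sx": 0.296, "sy": -0.262, "sz": 0.091}, {"sx": 0.296, "sy": -0.262, "sz": 0.091}, {"sx": 0.296, "sy": -0.262, "sz": 0.091}, {"sx": 0.296, "sy": -0.262, "sz": 0.091}, {"sx": 0.296, "sy": -0.262, "sz": 0.091}, {"sx": 0.296, "sy": -0.262, "sz": 0.091}]' 0.065 30 | head -2;python3 d.py .4 -.161 .055
```

```text
clock: 2.62
tcp_pos: [0.3996, -0.1593, 0.1399]
delta [-0.0003  0.0018  0.0849] dist 0.085 rot [0. 0. 0.] tilt 0.0009 yaw 0.434 q6 2.14 F [ 0.  -0.6 -1. ]
```

Down, then close and hold.

```bash
python3 -m creep '[{"sy": 0.001, "sz": 0.05}, {"sy": 0.001, "sz": 0.085}, {"sy": 0.001, "sz": 0.085}, {"sy": 0.001, "sz": 0.085}]' | tail -5; python3 -m creep '[{}, {}, {}, {}, {}]' 0.01 30; python3 d.py .4 -.161 .15
```

```text
tcp_pos: [0.4005, -0.1634, 0.0565]
orientation: [0.001, 0.977, 0.213, 0.0]
wrist_force: [0.7, -1.0, 0.4]
finger_gap: 0.0647
grip_force: 0.0
clock: 3.75
tcp_pos: [0.4007, -0.1627, 0.0566]
orientation: [0.001, 0.977, 0.213, 0.001]
wrist_force: [-1.1, 0.1, 5.3]
finger_gap: 0.0292
grip_force: 29.3
delta [ 0.0001 -0.0017 -0.0934] dist 0.093 rot [0. 0. 0.] tilt 0.0025 yaw 0.43 q6 2.14 F [-1.1  0.1  5.3]
```

The manual's scale: turns go in shares of 4 rad. Converting my numbers, -1 rad is -0.25.

```bash
python3 -m creep '[{"sz": -0.05}, {"sz": -0.1}, {"sx": 0.04, "sy": -0.04, "sz": -0.1, "az": -0.025}, {"sx": 0.08, "sy": -0.08, "sz": -0.1, "az": -0.07}, {"sx": 0.12, "sy": -0.12, "sz": -0.1, "az": -0.115}, {"sx": 0.16, "sy": -0.16, "sz": -0.1, "az": -0.16}, {"sx": 0.2, "sy": -0.2, "sz": -0.1, "az": -0.205}, {"sx": 0.24, "sy": -0.24, "sz": -0.1, "az": -0.25}]'; python3 d.py .5537 .2532 .157 0.05
```

```text
clock: 4.75
tcp_pos: [0.5187, 0.158, 0.1559]
orientation: [0.0, 0.753, 0.658, 0.0]
wrist_force: [0.9, 0.9, -1.3]
finger_gap: 0.0301
grip_force: 30.3
delta [ 0.099   0.0219 -0.0011] dist 0.101 rot [-0.    0.   -0.05] tilt 0.0012 yaw 1.436 q6 1.85 F [ 0.9  0.9 -1.3]
```

```bash
python3 -m creep '[{"sx": 0.05, "sy": 0.011}, {"sx": 0.099, "sy": 0.022}, {"sx": 0.099, "sy": 0.022}, {"sx": 0.099, "sy": 0.022}]'|head -2; python3 d.py .5537 .2532 .058
```

```text
clock: 5.25
tcp_pos: [0.5533, 0.2508, 0.1551]
delta [0.0025 0.0002 0.0971] dist 0.097 rot [-0.  0.  0.] tilt 0.0011 yaw 1.43 q6 2.0 F [-0.2  0.  -1. ]
```

```bash
python3 -m creep '[{"sx": 0.002, "sz": 0.05}, {"sx": 0.002, "sz": 0.085}, {"sx": 0.002, "sz": 0.094}, {"sx": 0.002, "sz": 0.097}, {"sx": 0.002, "sz": 0.098}, {"sx": 0.002, "sz": 0.098}]'; python3 d.py .5537 .2532 .057
```

```text
clock: 6.0
tcp_pos: [0.5551, 0.2531, 0.0587]
orientation: [0.001, 0.755, 0.655, 0.001]
wrist_force: [-0.3, 0.0, -1.9]
finger_gap: 0.0291
grip_force: 30.3
delta [-0.0001 -0.0014  0.0017] dist 0.002 rot [0. 0. 0.] tilt 0.0024 yaw 1.43 q6 2.01 F [-0.3  0.  -1.9]
```

```bash
python3 -m creep '[{"sz": 0.001}, {"sz": 0.001}]'; python3 d.py .5537 .2532 .057
```

```text
clock: 6.25
tcp_pos: [0.5543, 0.253, 0.0567]
orientation: [0.0, 0.755, 0.656, 0.0]
wrist_force: [0.3, -0.2, 1.2]
finger_gap: 0.0294
grip_force: 30.5
delta [ 0.0001 -0.0006 -0.0003] dist 0.001 rot [0. 0. 0.] tilt 0.0007 yaw 1.43 q6 2.01 F [ 0.3 -0.2  1.2]
```

```bash
python3 -m creep '[{}, {}, {}]' 0.065|tail -2; python3 -m creep '[{"sz": -0.03}, {"sz": -0.09}, {"sz": -0.09}]' |head -2; python3 d.py .4831 -.1835 .14 -1.0
```

```text
finger_gap: 0.0647
grip_force: 0.0
clock: 7.0
tcp_pos: [0.5575, 0.254, 0.1518]
delta [-0.4437 -0.0123  0.0099] dist 0.444 rot [-0.004 -0.009  1.   ] tilt 0.01 yaw 1.43 q6 2.01 F [-0.7  0.2  0.5]
```

```bash
python3 -m creep '[{"sx": -0.06, "sy": -0.001}, {"sx": -0.12, "sy": -0.003}, {"sx": -0.18, "sy": -0.005}, {"sx": -0.24, "sy": -0.007}, {"sx": -0.3, "sy": -0.009}, {"sx": -0.36, "sy": -0.011}, {"sx": -0.42, "sy": -0.012}, {"sx": -0.444, "sy": -0.012}]' 0.06|head -2; python3 -m creep '[{}, {}]'|head -2; python3 d.py .4831 -.1835 .056
```

```text
clock: 8.0
tcp_pos: [0.4789, -0.1879, 0.1457]
clock: 8.25
tcp_pos: [0.4794, -0.1842, 0.1458]
delta [0.0011 0.0037 0.0898] dist 0.09 rot [0. 0. 0.] tilt 0.0013 yaw 1.43 q6 1.19 F [ 0.4  0.8 -0.1]
```

```bash
python3 - <<'E'
from h import *
T=viewer.read_camera("top");S=viewer.read_camera("side")
print(np.round(fit("round",[T,S],(.5537,.2532)),4))
im=np.hstack([cv2.resize(T["image"][130:330,110:440],None,fx=1.4,fy=1.4),cv2.resize(S["image"][130:330,190:420],None,fx=1.4,fy=1.4)])
cv2.imwrite("pics/a1.png",im[:,:,::-1])
E
```

```text
[0.5555 0.2503 1.2551 0.0641 2.    ]
```

View pics/a1.png

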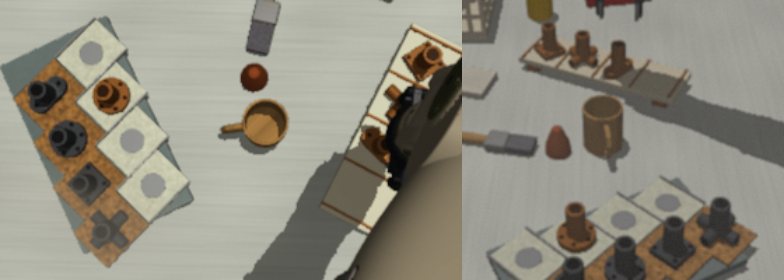

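The round pattern stands upright on the second tile from the far end, about 3 mm off its centre, in front of the round sample. The mug has not moved. Next is the oval.

```bash
python3 -m creep '[{"sx": 0.001, "sy": 0.004, "sz": 0.05}, {"sx": 0.001, "sy": 0.004, "sz": 0.09}, {"sx": 0.001, "sy": 0.004, "sz": 0.09}, {"sx": 0.001, "sy": 0.004, "sz": 0.09}]' | tail -5; python3 -m creep '[{}, {}, {}, {}, {}]' 0.01 30; python3 d.py .625 .290 .156 1.61
```

```text
tcp_pos: [0.4847, -0.1845, 0.0575]
orientation: [0.001, 0.755, 0.656, 0.0]
wrist_force: [1.1, -0.2, 0.5]
finger_gap: 0.0601
grip_force: 0.0
clock: 9.57
tcp_pos: [0.4849, -0.1851, 0.058]
orientation: [0.001, 0.755, 0.656, 0.001]
wrist_force: [0.0, 1.2, 6.3]
finger_gap: 0.0293
grip_force: 29.4
delta [ 0.49    0.0722 -0.0983] dist 0.505 rot [-0.002  0.004 -1.61 ] tilt 0.003 yaw 1.43 q6 1.19 F [0.  1.2 6.3]
```

In the tool's units: -1.01 rad is -0.2525.

```bash
python3 -m creep '[{"sz": -0.05}, {"sz": -0.1}, {"sx": 0.05, "sy": 0.007, "sz": -0.1, "az": -0.0375}, {"sx": 0.1, "sy": 0.015, "sz": -0.1, "az": -0.0825}, {"sx": 0.15, "sy": 0.022, "sz": -0.1, "az": -0.125}, {"sx": 0.2, "sy": 0.03, "sz": -0.1, "az": -0.1675}, {"sx": 0.25, "sy": 0.037, "sz": -0.1, "az": -0.21}, {"sx": 0.3, "sy": 0.045, "sz": -0.1, "az": -0.2525}]'|tail -2; python3 d.py .625 .290 .156 0.6
```

```text
finger_gap: 0.0292
grip_force: 30.3
delta [0.0756 0.1744 0.0011] dist 0.19 rot [-0.001  0.    -0.6  ] tilt 0.0013 yaw 2.445 q6 0.74 F [ 0.7 -0.8 -1. ]
```

In the tool's units: -0.595 rad is -0.1488.

```bash
python3 -m creep '[{"sx": 0.02, "sy": 0.04, "az": -0.0375}, {"sx": 0.04, "sy": 0.09, "az": -0.075}, {"sx": 0.06, "sy": 0.13, "az": -0.1125}, {"sx": 0.075, "sy": 0.174, "az": -0.1488}, {"sx": 0.075, "sy": 0.174, "az": -0.1488}, {"sx": 0.075, "sy": 0.174, "az": -0.1488}]'|head -2; python3 d.py .625 .290 .058
```

```text
clock: 11.32
tcp_pos: [0.6253, 0.2872, 0.1562]
delta [0.0006 0.0028 0.0982] dist 0.098 rot [0. 0. 0.] tilt 0.0008 yaw 3.034 q6 0.42 F [ 0.  -0.7  0.2]
```

```bash
python3 -m creep '[{"sy": 0.002, "sz": 0.05}, {"sy": 0.002, "sz": 0.085}, {"sy": 0.002, "sz": 0.094}, {"sy": 0.002, "sz": 0.097}, {"sy": 0.002, "sz": 0.099}, {"sy": 0.002, "sz": 0.099}]'; python3 d.py .625 .290 .057
```

```text
clock: 12.08
tcp_pos: [0.6268, 0.2896, 0.0588]
orientation: [0.001, 0.053, 0.999, 0.0]
wrist_force: [-0.1, -1.1, -1.0]
finger_gap: 0.0289
grip_force: 30.3
delta [0.0019 0.0002 0.0018] dist 0.003 rot [0. 0. 0.] tilt 0.0025 yaw 3.035 q6 0.42 F [-0.1 -1.1 -1. ]
```

```bash
python3 -m creep '[{"sz": 0.001}, {"sz": 0.001}]'|tail -5; python3 -m creep '[{}, {}, {}]' 0.06|tail -2; python3 -m creep '[{"sz": -0.03}, {"sz": -0.09}, {"sz": -0.09}]' |head -2; python3 d.py .5535 -.2222 .145 -1.0
```

```text
tcp_pos: [0.6268, 0.2897, 0.0581]
orientation: [0.001, 0.053, 0.999, 0.0]
wrist_force: [-1.7, -0.5, 6.3]
finger_gap: 0.0293
grip_force: 31.0
finger_gap: 0.06
grip_force: 0.0
clock: 13.08
tcp_pos: [0.6292, 0.2906, 0.1524]
delta [ 0.0207 -0.518   0.005 ] dist 0.518 rot [ 0.01  -0.004  1.   ] tilt 0.0104 yaw 3.035 q6 0.42 F [-0.1  0.2 -0.3]
```

```bash
python3 -m creep '[{"sx": 0.002, "sy": -0.06}, {"sx": 0.005, "sy": -0.12}, {"sx": 0.007, "sy": -0.18}, {"sx": 0.01, "sy": -0.24}, {"sx": 0.012, "sy": -0.3}, {"sx": 0.015, "sy": -0.36}, {"sx": 0.018, "sy": -0.42}, {"sx": 0.02, "sy": -0.48}]'|head -2; python3 -m creep '[{"sy": -0.037}, {"sy": -0.037}, {"sy": -0.037}]'|head -2; python3 d.py .5525 -.2222 .056
```

```text
clock: 14.08
tcp_pos: [0.5541, -0.1874, 0.1458]
clock: 14.45
tcp_pos: [0.5505, -0.2219, 0.1457]
delta [-0.0021 -0.0002  0.0897] dist 0.09 rot [0. 0. 0.] tilt 0.0013 yaw 3.035 q6 -0.41 F [ 0.1  0.4 -0.5]
```

```bash
python3 -m creep '[{"sx": -0.002, "sz": 0.05}, {"sx": -0.002, "sz": 0.089}, {"sx": -0.002, "sz": 0.089}, {"sx": -0.002, "sz": 0.089}]' | tail -5; python3 -m creep '[{}, {}, {}, {}, {}]' 0.01 30; python3 d.py .4113 .1805 .156 -.8
python3 - <<'E'
from h import *
T=viewer.read_camera("top");S=viewer.read_camera("side")
print(np.round(fit("round",[T,S],(.5537,.2532)),4),np.round(fit("oval",[T,S],(.625,.29)),4))
E
```

```text
tcp_pos: [0.5538, -0.222, 0.0586]
orientation: [0.001, 0.053, 0.999, -0.0]
wrist_force: [0.1, 0.1, 1.4]
finger_gap: 0.0599
grip_force: 0.0
clock: 15.58
tcp_pos: [0.5541, -0.2232, 0.0593]
orientation: [0.002, 0.053, 0.999, -0.001]
wrist_force: [-0.5, 1.2, 6.7]
finger_gap: 0.0293
grip_force: 29.4
delta [ 0.1847  0.3861 -0.0977] dist 0.439 rot [0.003 0.001 0.8  ] tilt 0.0035 yaw 3.035 q6 -0.41 F [-0.5  1.2  6.7]
[0.5547 0.2503 0.9131 0.1221 2.    ] [0.6272 0.2884 0.8179 0.0909 2.    ]
```

In the tool's units: 0.76 rad is 0.19.

```bash
python3 -m creep '[{"sz": -0.05}, {"sz": -0.1}, {"sx": 0.024, "sy": 0.05, "sz": -0.1, "az": 0.03}, {"sx": 0.048, "sy": 0.1, "sz": -0.1, "az": 0.0625}, {"sx": 0.072, "sy": 0.15, "sz": -0.1, "az": 0.095}, {"sx": 0.096, "sy": 0.2, "sz": -0.1, "az": 0.125}, {"sx": 0.12, "sy": 0.25, "sz": -0.1, "az": 0.1575}, {"sx": 0.144, "sy": 0.3, "sz": -0.1, "az": 0.19}]'|tail -2; python3 d.py .4113 .1805 .158
```

```text
finger_gap: 0.0296
grip_force: 30.0
delta [ 0.0867  0.034  -0.0002] dist 0.093 rot [0. 0. 0.] tilt 0.0014 yaw 2.27 q6 0.9 F [ 0.1 -0.5 -0.4]
```

```bash
python3 -m creep '[{"sx": 0.045, "sy": 0.017}, {"sx": 0.087, "sy": 0.034}, {"sx": 0.087, "sy": 0.034}, {"sx": 0.087, "sy": 0.034}]'|head -2; python3 d.py .4113 .1805 .06
```

```text
clock: 17.38
tcp_pos: [0.4114, 0.1791, 0.1575]
delta [0.0012 0.0008 0.0975] dist 0.098 rot [0. 0. 0.] tilt 0.0008 yaw 2.275 q6 1.1 F [ 0.3 -0.9 -1.6]
```

```bash
python3 -m creep '[{"sx": 0.001, "sy": 0.001, "sz": 0.05}, {"sx": 0.001, "sy": 0.001, "sz": 0.085}, {"sx": 0.001, "sy": 0.001, "sz": 0.093}, {"sx": 0.001, "sy": 0.001, "sz": 0.096}, {"sx": 0.001, "sy": 0.001, "sz": 0.098}, {"sx": 0.001, "sy": 0.001, "sz": 0.098}]'; python3 d.py .4113 .1805 .059
```

```text
clock: 18.12
tcp_pos: [0.4123, 0.1808, 0.0602]
orientation: [0.001, 0.42, 0.908, 0.001]
wrist_force: [-0.3, 0.2, -1.5]
finger_gap: 0.0293
grip_force: 30.1
delta [ 0.0004 -0.001   0.0012] dist 0.002 rot [0. 0. 0.] tilt 0.002 yaw 2.275 q6 1.1 F [-0.3  0.2 -1.5]
```

```bash
python3 -m creep '[{"sz": 0.001}, {"sz": 0.001}]'|tail -5; python3 -m creep '[{}, {}, {}]' 0.06|tail -2; python3 -m creep '[{"sz": -0.03}, {"sz": -0.09}, {"sz": -0.09}]' |head -2; python3 d.py .620 -.255 .148
```

```text
tcp_pos: [0.4122, 0.1809, 0.0593]
orientation: [0.001, 0.42, 0.908, 0.001]
wrist_force: [-1.0, -0.3, 5.6]
finger_gap: 0.0291
grip_force: 30.5
finger_gap: 0.06
grip_force: 0.0
clock: 19.12
tcp_pos: [0.4145, 0.1815, 0.1524]
delta [-0.4657 -0.126   0.0053] dist 0.482 rot [0. 0. 0.] tilt 0.0082 yaw 2.275 q6 1.1 F [ 0.5 -0.3 -0.2]
```

```bash
python3 -m creep '[{"sx": -0.05, "sy": -0.013}, {"sx": -0.11, "sy": -0.029}, {"sx": -0.17, "sy": -0.046}, {"sx": -0.23, "sy": -0.062}, {"sx": -0.29, "sy": -0.078}, {"sx": -0.35, "sy": -0.094}, {"sx": -0.41, "sy": -0.11}, {"sx": -0.465, "sy": -0.126}]'|head -2; python3 -m creep '[{}, {}]'|head -2; python3 d.py .620 -.255 .057
python3 - <<'E'
from h import *
T=viewer.read_camera("top");S=viewer.read_camera("side")
print(np.round(fit("square",[T,S],(.62,-.255)),4),np.round(fit("cross",[T,S],(.4113,.1805)),4))
E
```

```text
clock: 20.12
tcp_pos: [0.6165, -0.2572, 0.1468]
clock: 20.38
tcp_pos: [0.6154, -0.2549, 0.1467]
delta [-0.0033  0.0035  0.0896] dist 0.09 rot [0. 0. 0.] tilt 0.0031 yaw 2.274 q6 0.35 F [ 0.4 -0.   0.3]
[ 0.6211 -0.2549  0.5858  0.0791  2.    ] [0.4116 0.1814 0.0599 0.1562 2.    ]
```

```bash
python3 -m creep '[{"sx": -0.003, "sy": 0.003, "sz": 0.05}, {"sx": -0.003, "sy": 0.003, "sz": 0.09}, {"sx": -0.003, "sy": 0.003, "sz": 0.09}, {"sx": -0.003, "sy": 0.003, "sz": 0.09}]' | tail -5; python3 -m creep '[{}, {}, {}, {}, {}]' 0.01 30; python3 d.py .4825 .217 .158 .28
```

```text
tcp_pos: [0.6214, -0.2558, 0.0601]
orientation: [0.001, 0.42, 0.908, -0.0]
wrist_force: [1.1, -1.3, 0.2]
finger_gap: 0.06
grip_force: 0.0
clock: 21.8
tcp_pos: [0.6218, -0.2563, 0.0605]
orientation: [0.002, 0.42, 0.908, -0.0]
wrist_force: [0.1, 0.2, 6.5]
finger_gap: 0.029
grip_force: 29.4
delta [ 0.4507  0.2003 -0.0988] dist 0.503 rot [-0.001  0.    -0.28 ] tilt 0.0038 yaw 2.275 q6 0.36 F [0.1 0.2 6.5]
```

In the tool's units: -0.28 rad is -0.07.

```bash
python3 -m creep '[{"sz": -0.05}, {"sz": -0.1}, {"sx": 0.045, "sy": 0.02, "sz": -0.1, "az": -0.01}, {"sx": 0.1, "sy": 0.044, "sz": -0.1, "az": -0.02}, {"sx": 0.155, "sy": 0.069, "sz": -0.1, "az": -0.0325}, {"sx": 0.21, "sy": 0.093, "sz": -0.1, "az": -0.045}, {"sx": 0.265, "sy": 0.118, "sz": -0.1, "az": -0.0575}, {"sx": 0.32, "sy": 0.142, "sz": -0.1, "az": -0.07}]'|tail -2; python3 d.py .4825 .217 .159
```

```text
finger_gap: 0.0294
grip_force: 30.4
delta [ 0.1067  0.0914 -0.0003] dist 0.141 rot [0. 0. 0.] tilt 0.0009 yaw 2.556 q6 0.59 F [ 0.6  0.2 -0.4]
```

```bash
python3 -m creep '[{"sx": 0.04, "sy": 0.034}, {"sx": 0.08, "sy": 0.068}, {"sx": 0.107, "sy": 0.091}, {"sx": 0.107, "sy": 0.091}, {"sx": 0.107, "sy": 0.091}]'|head -2; python3 d.py .4825 .217 .061
```

```text
clock: 23.42
tcp_pos: [0.483, 0.2149, 0.1584]
delta [0.0017 0.0015 0.0974] dist 0.097 rot [0. 0. 0.] tilt 0.0006 yaw 2.555 q6 0.85 F [-0.7 -0.6 -1. ]
```

```bash
python3 -m creep '[{"sx": 0.001, "sy": 0.001, "sz": 0.05}, {"sx": 0.001, "sy": 0.001, "sz": 0.085}, {"sx": 0.001, "sy": 0.001, "sz": 0.093}, {"sx": 0.001, "sy": 0.001, "sz": 0.096}, {"sx": 0.001, "sy": 0.001, "sz": 0.098}, {"sx": 0.001, "sy": 0.001, "sz": 0.098}]'; python3 d.py .4825 .217 .06
```

```text
clock: 24.18
tcp_pos: [0.4836, 0.2167, 0.0614]
orientation: [0.001, 0.289, 0.957, 0.001]
wrist_force: [-0.3, -1.1, -0.5]
finger_gap: 0.0289
grip_force: 30.4
delta [ 0.0011 -0.0004  0.0014] dist 0.002 rot [0. 0. 0.] tilt 0.0021 yaw 2.555 q6 0.86 F [-0.3 -1.1 -0.5]
```

Lower 1 mm, release, lift and move clear of the view.

```bash
python3 -m creep '[{"sz": 0.001}, {"sz": 0.001}]'|tail -5; python3 -m creep '[{}, {}, {}]' 0.06|tail -2; python3 -m creep '[{"sz": -0.03}, {"sz": -0.09}, {"sx": -0.05, "sy": -0.02, "sz": -0.09}, {"sx": -0.1, "sy": -0.04, "sz": -0.09}, {"sx": -0.15, "sy": -0.06, "sz": -0.09}, {"sx": -0.2, "sy": -0.08, "sz": -0.09}, {"sx": -0.25, "sy": -0.1, "sz": -0.09}, {"sx": -0.3, "sy": -0.12, "sz": -0.09}]' |head -2
python3 - <<'E'
from h import *
T=viewer.read_camera("top");S=viewer.read_camera("side")
for n,g in dict(oval=(.625,.29),round=(.5537,.2532),square=(.4825,.217),cross=(.4113,.1805)).items(): print(n,g,np.round(fit(n,[T,S],g),4))
im=np.hstack([cv2.resize(T["image"][140:320,110:320],None,fx=1.8,fy=1.8),cv2.resize(S["image"][195:375,190:410],None,fx=1.8,fy=1.8)])
cv2.imwrite("pics/a2.png",im[:,:,::-1])
E
```

```text
tcp_pos: [0.4835, 0.2169, 0.0605]
orientation: [0.001, 0.289, 0.957, 0.0]
wrist_force: [-0.5, -0.1, 5.2]
finger_gap: 0.0295
grip_force: 30.8
finger_gap: 0.06
grip_force: 0.0
clock: 25.8
tcp_pos: [0.6668, -0.051, 0.149]
oval (0.625, 0.29) [0.6267 0.2888 0.8309 0.0653 2.    ]
round (0.5537, 0.2532) [0.5556 0.2506 1.8641 0.0667 2.    ]
square (0.4825, 0.217) [0.4825 0.2173 2.3922 0.1118 2.    ]
cross (0.4113, 0.1805) [0.412  0.1823 0.0529 0.1554 2.    ]
```

View pics/a2.png

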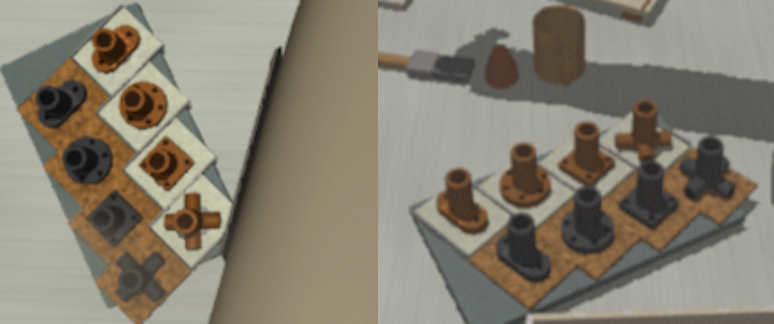

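All four patterns stand upright on their tiles in front of the matching samples, each within about 4 mm of the tile centre. The fingers are clear and the mug is still standing where it was.

```bash
python3 -m creep '[{}, {}]'|head -1; python3 -c "from workcell import env;print(env.hand_in())"
```

```text
clock: 26.55
the job is handed in; nothing more can be done
None
```

I moved all four wax patterns onto the tiles in front of their matching steel samples and handed the job in at about 27 s; at the last look each stood upright within about 4 mm of its tile's centre and the mug was where it started, but the hand-in gave no verdict.

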